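# Pack the bedside pill organizer and snap its lids shut

## Robot

A 6-joint arm with a two-finger parallel gripper is mounted at the origin on the work surface. World frame = base frame: x ahead of the robot, y to its left, z up, the work surface at z = 0. Lengths are in m, angles in rad, forces in N, time in s.
With the tool pointing down it reaches from about 0.25 to 0.775 m from the base axis. Payload 4 kg.
Tool frame: the origin (TCP) lies at the very end of the fingers, on their centre line; the grasp point (between the pads) lies 19 mm behind it (robot.hold_point_z is the distance from the TCP to the grasp point, in m); z points along the fingers, y is the line along which they close (so a half turn about z gives the same grasp; the last joint's range is limited). The gripper opens to 94 mm and grips with 3 to 60 N. Pads are 16 mm wide; open, the fingers measure 119 mm over their backs; the gripper's body (75 mm by 177 mm) begins 78 mm behind the grasp point.
Start: joints at [-1.422, 0.087, 1.371, -0, 1.684, -0.103], TCP at [0.137, -0.533, 0.206] pointing down, gripper open.
Joint ranges: [-3.1, 3.1], [-0.76, 2.03], [0.27, 2.55], [-1.08, 4.22], [0.17, 2.65], [-2.57, 2.57]. Speed limits (rad/s): [2.79, 2.79, 3.14, 3.14, 3.14, 3.14].

## Interface

Orientations are given as [roll, pitch, yaw] about the fixed x, y, z axes, in that order (R = Rz(yaw) Ry(pitch) Rx(roll)).
In Python, from bench import robot gives the robot as it stands.
- The arm moves only by the tool carry_out, never from a script. Its argument "steps" is a list of rows, each a list of 3 entries, a list of its own where there are three numbers: the shift along the tool's x, y, z in m, then the turn about the tool's z in units of 10 degrees (1.0 is 10 degrees), then the closure, from -1 (fully open) to 1 (shut). In form: [[[tx, ty, tz], roll, jaw], ...]. A call has 1 to 10 rows; each row is the pose to reach, as a shift and turn from the pose commanded when the call began, along the tool's axes at that moment; what a row does not reach only later rows make up. A row lasts 1/8 s, in which the tool goes at most 62.5 mm and 10.7 degrees, less where a joint would pass 70% of its speed; a pose out of reach is approached as far as the arm can. A call with a gripper value outside its range is refused whole. The fingers move at their own pace and stop on an object; the grip force is fixed at half the most. Time passes only in rows, so rows that repeat a pose let the fingers close. It gives the time, the measured TCP pose, the force, the opening and the grip force at its end, in the units of the state.
- robot.get_obs(): the state, without advancing time (a new reading comes with each control period).
- robot.snapshot(name): name is "scene" or "top" or "wrist"; returns a dict with "image" (384x512x3 uint8, red, green, blue), "z_map" (384x512 float32, m along the optical axis (not along the pixel's ray), 0 where there is no reading), "mtx" (3x3 intrinsics, pixels), "R" (3x3) and "t" (3): a world point X has camera coordinates R X + t. Camera axes: x right, y down, z forward; pixel columns grow to the right and rows downward; lengths in m; the calibration is good to about 2 mm. The wrist camera is an equidistant fisheye: a pixel r from the principal point sees the ray r / f radians off the axis. A picture is of the moment at which its call begins.
- robot.close_job(): hands the job in; it is judged then, once.
The state is a dict: "time": time; "joint_positions": joint angles; "qvel": joint speeds; "joint_torque": joint torques, N m; "tool_pos": TCP position; "ee_rot": TCP orientation; "wrist_force": force on the tool from outside, world axes, zero at the start; "wrist_torque": the same for the moment, N m; "width": finger opening in m; "finger_force": force on a finger pad.
Only numpy, scipy, OpenCV 4.12 (cv2) and the standard library are available. Lean on these libraries where they do the work, as an engineer would, in place of code of your own. Each camera call takes 0.05 s, during which the arm holds its last target. There are 200 camera calls.

## Task

Pack the two blue organizer compartments one after the other: first lay the inhaler down in the compartment with one dot and press that lid down until it snaps fully shut, then lay the amber tablet bottle in the compartment with two dots and snap that lid fully shut too. Set the things down in the pockets rather than dropping them, and leave the glasses case, the dish, the nail clipper and the drinking glass where they are.

Things in the scene. Friction and masses are not known exactly. Their poses are not given: they have to be found in the camera images.
- pod1: compartment 1 of the pill organizer, with one white dot on its floor and lid: blue open plastic box, fixed. Outside 104 mm (x) x 86 (y) x 42 high, walls and floor 4; pocket 96 x 78, 38 deep. Origin: centre of its underside. Hinge along its y at x = +52, z = 42 mm; snap bead on the wall x = -52. The hinge side faces the robot's left, give or take 16 degrees
- pod2: compartment 2 of the pill organizer, with two white dots on its floor and lid: blue open plastic box, fixed. Outside 104 mm (x) x 86 (y) x 42 high, walls and floor 4; pocket 96 x 78, 38 deep. Origin: centre of its underside. Hinge along its y at x = +52, z = 42 mm; snap bead on the wall x = -52. The hinge side faces the robot's left, give or take 16 degrees
- lid1 (a joint): hinge angle of lid 1: 0 = shut and flush, grows as it opens, 2.3 at most; starts at 1.75 to 2.15, leaning back past upright. The stiff hinge lets the lid stay where it is left. Near 0.10 (front edge some 11 mm up) its lip meets a sprung snap bead; about 10 N down near the front edge pushes it past, and it then stays shut
- lid2 (a joint): hinge angle of lid 2: 0 = shut and flush, grows as it opens, 2.3 at most; starts at 1.75 to 2.15, leaning back past upright. The stiff hinge lets the lid stay where it is left. Near 0.10 (front edge some 11 mm up) its lip meets a sprung snap bead; about 10 N down near the front edge pushes it past, and it then stays shut
- lid1_front (a point): middle of lid 1's front edge, on its outer (top) face; axes turn with the lid (x from front edge to hinge, z out of the outer face). The lid is a flat light blue plate, 113 mm from hinge to front edge, 82 mm wide, 5 mm thick (top at z = 47 mm when shut), with a lip 30 mm wide turned down 18 mm at the middle of the front edge
- lid2_front (a point): the same for lid 2
- pocket1 (a point): centre of the pocket floor of compartment 1 (4 mm above the table), axes as the box
- pocket2 (a point): the same for compartment 2
- inhaler: short inhaler tube lying on the table: white plastic with a green ribbed twist cap at its -x end, 84 mm long (its x), flat-sided with rounded edges, 28 mm wide and 28 mm high, 35 to 70 g; origin: centre of its underside
- inhaler_mid (a point): the middle of the inhaler, 14 mm above its underside, axes as the inhaler
- tablet_bottle: flat-sided amber tablet bottle lying on the table, white cap at its +x end, paper patch on top, 84 mm long (its x), 30 mm wide, 28 mm high, 42 to 84 g; origin: centre of its underside
- bottle_mid (a point): the middle of the tablet bottle, 14 mm above its underside, axes as the bottle
- glasses_case: closed black glasses case, loose, 165 mm (its x) x 66 x 47 mm high; a bystander; origin: centre of its underside
- dish: white ceramic dish, loose, 104 mm across, 24 mm high; a bystander; origin: centre of its underside
- nail_clipper: stainless steel nail clipper, loose, 90 mm (its x) x 16 x 15 mm high; a bystander; origin: centre of its underside
- tumbler: empty drinking glass standing upright, loose, 68 mm across, 110 mm high; a bystander; origin: centre of its underside

How it is judged:
On the way, in this order (a step that is already met when the one before it is completed fails the run):
1. the inhaler lies released in the one-dot pocket (x of inhaler_mid in the frame of pocket1 between -0.02 and 0.02 m and y of inhaler_mid in the frame of pocket1 between -0.03 and 0.03 m and z of inhaler_mid in the frame of pocket1 between 0.006 and 0.022 m and linear speed of inhaler below 0.05 m/s and contact force between the fingers and inhaler below 0.3 N), for 0.2 s.
2. the one-dot lid is snapped shut over the inhaler (x of inhaler_mid in the frame of pocket1 between -0.02 and 0.02 m and y of inhaler_mid in the frame of pocket1 between -0.03 and 0.03 m and z of inhaler_mid in the frame of pocket1 between 0.006 and 0.022 m and value of joint lid1 below 0.04 rad), for 0.2 s.
3. the tablet bottle lies released in the two-dot pocket (x of bottle_mid in the frame of pocket2 between -0.02 and 0.02 m and y of bottle_mid in the frame of pocket2 between -0.03 and 0.03 m and z of bottle_mid in the frame of pocket2 between 0.006 and 0.022 m and linear speed of tablet_bottle below 0.05 m/s and contact force between the fingers and tablet_bottle below 0.3 N), for 0.2 s.
4. the two-dot lid is snapped shut over the bottle (x of bottle_mid in the frame of pocket2 between -0.02 and 0.02 m and y of bottle_mid in the frame of pocket2 between -0.03 and 0.03 m and z of bottle_mid in the frame of pocket2 between 0.006 and 0.022 m and value of joint lid2 below 0.04 rad), for 0.2 s.
At the end, for the whole second after the job is handed in: Inhaler lies in the one-dot pocket, bottle in the two-dot pocket (middle within 20 mm in x, 30 mm in y of the pocket centre, 6 to 22 mm above its floor), released, at rest; both lids latched (under 0.04 rad); case, dish, clipper and glass within 20 mm of their starts (all of step 2 and all of step 4 and linear speed of each of inhaler, tablet_bottle below 0.05 m/s and contact force between the fingers and inhaler below 0.3 N and contact force between the fingers and tablet_bottle below 0.3 N and distance of each of glasses_case, dish, nail_clipper, tumbler from where it was at the start of the episode below 0.02 m); the robot touches nothing.
It fails at once if the inhaler is dropped or thrown (moves faster than 0.75 m/s, a fall of about 30 mm, while no finger touches it) (linear speed of inhaler above 0.75 m/s and contact force between the fingers and inhaler below 0.01 N).
It fails at once if the tablet bottle is dropped or thrown (moves faster than 0.75 m/s, a fall of about 30 mm, while no finger touches it) (linear speed of tablet_bottle above 0.75 m/s and contact force between the fingers and tablet_bottle below 0.01 N).
It fails at once if the glasses case, the dish, the nail clipper or the drinking glass is pushed more than 20 mm from its place (distance of any of glasses_case, dish, nail_clipper, tumbler from where it was at the start of the episode above 0.02 m).
It also fails if it takes over 72 s, if anything falls off the work surface, if the arm or the gripper's body presses on something with over 40 N, if the wrist force passes 120 N, or if a joint passes its speed limit or range.

## Working session

There is one attempt and no reset: what is moved stays moved. The work goes in short steps, Python scripts to look and compute and a tool call to move; the robot and the scene stay as the last step left them, time stands still between calls to the robot, and variables do not carry over. Pictures are saved under pics/ and viewed, at most 10 in all, crops included, and the job is handed in when it is done.

Besides the shell and the picture viewer there is one more tool, called after "Call:" as name([rows], argument=value, ...), one row to a line, values as JSON. carry_out: Moves the arm, as the interface text tells. Its arguments: {"type":"object","properties":{"steps":{"type":"array","items":{"type":"array"}}},"required":["steps"]}

```bash
mkdir -p pics; cat > h.py <<'E'
import numpy as np, cv2
from bench import robot
def pts(s):
    h,w=s["z_map"].shape; v,u=np.mgrid[:h,:w]; z=s["z_map"]; K=s["mtx"]
    c=np.stack([(u-K[0,2])/K[0,0]*z,(v-K[1,2])/K[1,1]*z,z],-1)
    P=(c-s["t"])@s["R"]; P[z==0]=np.nan; return P
def save(n,im,k=1):
    cv2.imwrite("pics/"+n+".png",cv2.resize(im[:,:,::-1],None,fx=k,fy=k,interpolation=cv2.INTER_CUBIC))
E
python3 - <<'E'
from h import *
for n in("top","scene"):
    s=robot.snapshot(n); np.savez(n,**s); save(n,s["image"],1.5)
    P=pts(s); print(n,s["mtx"].round(1).tolist(),P[192,256],-s["R"].T@s["t"])
print(robot.get_obs())
E
```

```text
top [[357.9, 0.0, 247.2], [0.0, 357.9, 189.1], [0.0, 0.0, 1.0]] [ 0.56427603 -0.0168363  -0.00260261] [0.42577236 0.02521527 1.15078064]
scene [[441.7, 0.0, 260.6], [0.0, 441.7, 199.2], [0.0, 0.0, 1.0]] [0.57953746 0.01829302 0.15173479] [0.91483204 0.52506029 1.12843883]
{'time': 0.1, 'joint_positions': array([-1.42210761e+00,  8.78716750e-02,  1.37208785e+00,  1.54995044e-05,
        1.68359064e+00, -1.03071204e-01]), 'qvel': array([ 0.00027357, -0.00022293, -0.00362479, -0.00077598, -0.0026514 ,
       -0.00038375]), 'joint_torque': array([ 1.81412750e-03, -3.41253841e+01, -3.03300798e+01,  7.19826878e-02,
        3.04357661e-02, -9.92527430e-05]), 'tool_pos': array([ 0.13695329, -0.53217229,  0.20443411]), 'ee_rot': array([-3.13964711e+00, -2.16728660e-04,  2.51761443e-01]), 'wrist_force': array([ 0.07064192, -0.15578797, -0.34699839]), 'wrist_torque': array([-0.03745646, -0.03849686,  0.00957753]), 'finger_force': 0.0, 'width': 0.09427661066532911}
```

View pics/top.png

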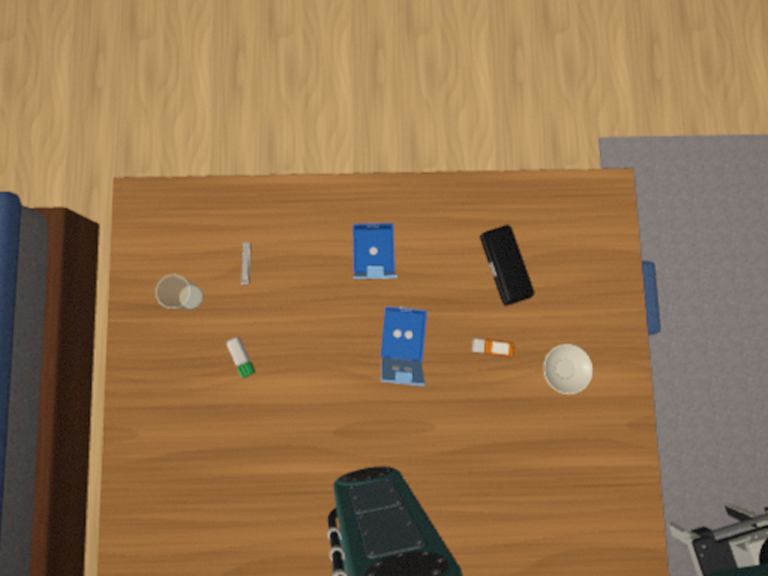

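View pics/scene.png

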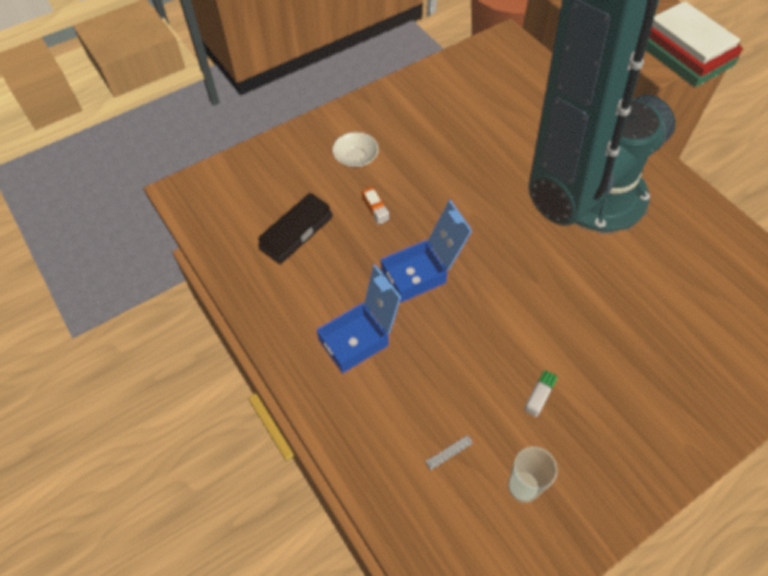

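The top view shows the pods at about (374,250) and (404,345), the inhaler at (240,357), and the bottle at (493,348). The case is at (507,265), the dish at (568,369), the clipper at (245,263) and the glass at (178,292). In the scene view both lids are open and leaning back. Next I'll measure everything in world coordinates.

```bash
cat > m.py <<'E'
from h import *
T=dict(np.load("top.npz")); P=pts(T); hsv=cv2.cvtColor(T["image"],cv2.COLOR_RGB2HSV)
def box(name,m,x0,y0,x1,y1,z=None):
    mm=np.zeros(m.shape,bool); mm[int(y0/1.5):int(y1/1.5),int(x0/1.5):int(x1/1.5)]=1
    mm&=m; Q=P[mm]; Q=Q[np.isfinite(Q[:,2])]
    (c,s,a)=cv2.minAreaRect((Q[:,:2]*1000).astype(np.float32)); print(name,len(Q),"c",np.round(c,1),"size",np.round(s,1),"ang",round(a,1),"mean",(Q.mean(0)*1000).round(1),"zpct",(np.percentile(Q[:,2],[5,50,95])*1000).round(1))
    return Q
H=P[...,2]>.010
H=H&(P[...,2]<.3)
box("inhaler",H,215,325,265,390); m=(hsv[...,0]>40)&(hsv[...,0]<85)&(hsv[...,1]>120)
box("green",m&H,215,325,265,390)
box("bottle",H,460,330,525,365); box("white",H&(hsv[...,1]<60),460,330,484,365)
box("case",H,470,215,540,315); box("dish",H,535,335,600,400); box("clip",P[...,2]>.005,235,235,257,290); box("glass",H,150,265,210,315)
W=(hsv[...,1]<90)&(hsv[...,2]>150)
box("dot1",W,365,240,384,260); box("dot2",W,388,325,418,344)
B=(hsv[...,0]>95)&(hsv[...,0]<125)&(hsv[...,1]>100)
q1=box("pod1",B&H,345,215,402,285);q2=box("pod2",B&H,370,300,432,390)
for q in(q1,q2):
    hi=q[q[:,2]>.07]; print(len(hi),hi.min(0),hi.max(0)); 
    k=hi[np.argsort(-hi[:,2])[:15]];print(k.mean(0))
print("axes: px right",P[300,350]-P[300,250],"px down",P[300,250]-P[200,250])
E
python3 m.py
```

```text
inhaler 260 c [421.9 287.2] size [82.9 29.1] ang 24.9 mean [422.5 285.4  25.8] zpct [16.5 26.7 30.3]
green 73 c [396.9 274.3] size [23.8 26.4] ang 25.9 mean [397.5 273.8  27. ] zpct [22.1 27.4 30.9]
bottle 260 c [ 431.8 -241. ] size [83.2 30.1] ang 82.3 mean [ 431.6 -240.4   26.9] zpct [20.7 27.3 31.2]
white 57 c [ 437.1 -208.1] size [16.6 25.2] ang 87.2 mean [ 436.8 -207.5   25.6] zpct [13.9 26.8 30.2]
case 1136 c [ 604.3 -276.9] size [162.8  67.5] ang 16.4 mean [ 602.1 -273.8   42.7] zpct [21.1 45.8 49.9]
dish 590 c [ 383.8 -393.8] size [99.  98.9] ang 88.6 mean [ 383.3 -398.9   17.6] zpct [10.6 17.3 25.3]
clip 126 c [623.3 288.5] size [33.5 88.5] ang 88.1 mean [624.9 279.4  12.1] zpct [ 5.5 13.1 16.6]
glass 514 c [553.2 397.9] size [65.  66.4] ang 1.6 mean [553.9 402.6  70.2] zpct [ 17.9  73.6 110.4]
dot1 27 c [646.1   5.6] size [16.3 16.5] ang 38.9 mean [646.3   5.8   4.1] zpct [1.2 4.  7.4]
dot2 52 c [464.5 -52.4] size [38.5 16.1] ang 89.1 mean [465.4 -53.3   4.9] zpct [1.4 5.4 8.2]
pod1 191 c [636.8   4.9] size [ 82.1 121.7] ang 89.0 mean [651.2   5.   42.3] zpct [ 13.7  40.4 107.7]
pod2 408 c [444.9 -50.2] size [ 83.8 142. ] ang 82.9 mean [427.1 -47.3  66.7] zpct [ 21.1  51.9 132.3]
17 [ 0.57561019 -0.02632052  0.07941722] [0.58532768 0.0425641  0.15373111]
[0.58012734 0.00752109 0.11651617]
147 [ 0.37165045 -0.08169751  0.0700725 ] [ 0.40520087 -0.00471046  0.14240628]
[ 0.37554568 -0.0398318   0.1386602 ]
axes: px right [-0.0076258  -0.31280664 -0.00248563] px down [-0.31276058  0.00703069  0.00110861]
```

The boxes' hinges face the robot base (−x). The text says left, so I'll trust the images. Next I'll refine the pod rims, yaw and lid angles.

```bash
cat >> m.py <<'E'
print("----")
for n,(x0,y0,x1,y1),c in(("pod1",(340,210,410,290),(.647,.0057)),("pod2",(370,295,437,395),(.4655,-.053))):
    mm=np.zeros(B.shape,bool); mm[int(y0/1.5):int(y1/1.5),int(x0/1.5):int(x1/1.5)]=1
    # rays of all blue pixels onto plane z=42mm ; outline far from lid
    mm&=B
    v,u=np.nonzero(mm); K=T["mtx"]; d=np.stack([(u-K[0,2])/K[0,0],(v-K[1,2])/K[1,1],np.ones(len(u))],-1)@T["R"]
    o=-T["R"].T@T["t"]; Q=o+d*((.042-o[2])/d[:,2])[:,None]
    Q=Q[Q[:,0]>c[0]-.03]
    X=np.round(Q[:,0]/.006); L=[];Rr=[]
    for k in np.unique(X):
        q=Q[X==k]
        if q[:,0].max()<c[0]+.045: L.append(q[q[:,1].argmax()]);Rr.append(q[q[:,1].argmin()])
    L=np.array(L);Rr=np.array(Rr)
    pl=np.polyfit(L[:,0]-c[0],L[:,1],1);pr=np.polyfit(Rr[:,0]-c[0],Rr[:,1],1)
    Y=np.round(Q[:,1]/.005);F=np.array([Q[Y==k][Q[Y==k][:,0].argmax()] for k in np.unique(Y)]);F=F[abs(F[:,1]-c[1])<.036];pf=np.polyfit(F[:,1]-c[1],F[:,0],1)
    print(n,"yaw deg L,R,F",np.degrees([pl[0],pr[0],-pf[0]]).round(1),"ymid",(pl[1]+pr[1])/2,"width",pl[1]-pr[1],"front x",pf[1])
    q=(q1,q2)[n=="pod2"]; h=q[(q[:,2]>.06)]; p=np.polyfit(h[:,2]-.042,h[:,0],1); print("lid dx/dz",p, "ang",np.degrees(np.pi/2-np.arctan(p[0])))
for s_ in (T,):
    mm=np.zeros(B.shape,bool); mm[216:230,258:279]=1; Q=P[mm&W][:,:2]; a=np.linalg.svd(Q-Q.mean(0))[2][0]; print("dots axis",np.degrees(np.arctan2(a[1],a[0])))
E
python3 m.py | sed -n '/----/,$p'
```

```text
----
pod1 yaw deg L,R,F [-1.  -0.2  2.6] ymid 0.005943661588719149 width 0.07946676453734783 front x 0.6949505616308558
lid dx/dz [-0.09536938  0.58813626] ang 95.44778613840946
pod2 yaw deg L,R,F [-6.3 -6.7 -7.1] ymid -0.05253177266234342 width 0.08240163440960466 front x 0.514212372431931
lid dx/dz [-0.38062759  0.41257045] ang 110.83820533753182
dots axis -94.8910727824997
```

Call:
carry_out([
  [[0,0,-0.04],-0.5,-1],
  [[0.06,-0.04,-0.05],-1.06,-1],
  [[0.08,-0.1,-0.05],-1.06,-1],
  [[0.1,-0.16,-0.05],-1.06,-1],
  [[0.12,-0.22,-0.05],-1.06,-1],
  [[0.14,-0.28,-0.05],-1.06,-1],
  [[0.16,-0.34,-0.05],-1.06,-1],
  [[0.18,-0.4,-0.05],-1.06,-1],
  [[0.2,-0.46,-0.05],-1.06,-1],
  [[0.22,-0.52,-0.05],-1.06,-1],
])

```text
time: 1.35
tool_pos: [0.2194, 0.0047, 0.2553]
ee_rot: [3.14, -0.002, 0.436]
wrist_force: [0.8, -0.7, -1.1]
width: 0.0939
finger_force: 0.0
```

Call:
carry_out([
  [[0.055,-0.03,0],0,-1],
  [[0.11,-0.06,0],0,-1],
  [[0.165,-0.09,0],0,-1],
  [[0.22,-0.12,0],0,-1],
  [[0.27,-0.145,0],0,-1],
  [[0.295,-0.15,0.03],0,-1],
  [[0.295,-0.15,0.08],0,-1],
  [[0.295,-0.15,0.08],0,-1],
  [[0.295,-0.15,0.08],0,-1],
])

```text
time: 2.48
tool_pos: [0.4245, 0.2639, 0.1772]
ee_rot: [3.142, -0.002, 0.437]
wrist_force: [0.7, 0.2, 0.1]
width: 0.094
finger_force: 0.0
```

```bash
python3 - <<'E'
from h import *
s=robot.snapshot("wrist");save("w1",s["image"],1.2)
o=robot.get_obs();print(o["tool_pos"],o["ee_rot"],s["mtx"].tolist(),s["R"],s["t"])
E
```

```text
[0.42511108 0.26412254 0.17844018] [ 3.14153749 -0.00494818  0.43654981] [[297.3186396354542, 0.0, 257.09469887684355], [0.0, 297.3186396354542, 190.7382338382222], [0.0, 0.0, 1.0]] [[ 4.23479068e-01 -9.05905472e-01 -8.68576317e-04]
 [-8.68865167e-01 -4.06435014e-01  2.82637401e-01]
 [-2.56395788e-01 -1.18936347e-01 -9.59226431e-01]] [0.05924403 0.45491814 0.50599744]
```

View pics/w1.png

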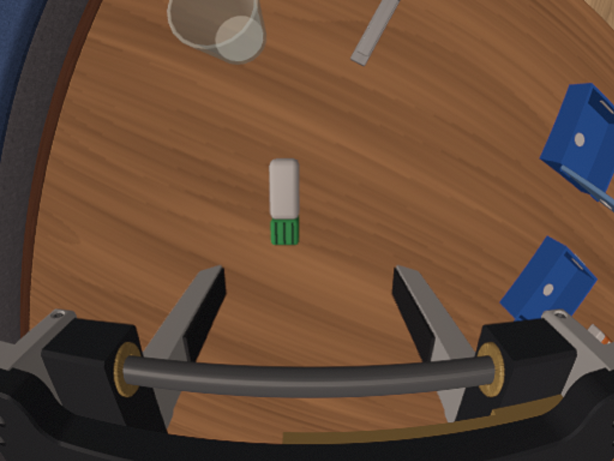

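The wrist view shows the inhaler at (284,202), upright in the image, so it lines up with tool x. It sits left of the fingers' centre line at about 309. I'll cast a ray through its top to measure it.

```bash
cat >> h.py <<'E'
def wray(s,u,v,z):
    K=s["mtx"]; a=np.stack([(u-K[0,2])/K[0,0],(v-K[1,2])/K[1,1]],-1); r=np.linalg.norm(a,axis=-1,keepdims=True)
    d=np.concatenate([np.sin(r)*a/np.maximum(r,1e-9),np.cos(r)],-1)@s["R"]; o=-s["R"].T@s["t"]
    return o+d*((z-o[2])/d[:,2])[:,None]
def wobj(s,box,z,wood=True,hue=None):
    hsv=cv2.cvtColor(s["image"],cv2.COLOR_RGB2HSV).astype(int); x0,y0,x1,y1=box
    m=((hsv[...,1]<60)&(hsv[...,2]>110)) if hue is None else ((hsv[...,0]>=hue[0])&(hsv[...,0]<=hue[1])&(hsv[...,1]>hue[2]))|((hsv[...,1]<60)&(hsv[...,2]>110))
    mm=np.zeros(m.shape,bool);mm[y0:y1,x0:x1]=m[y0:y1,x0:x1]; v,u=np.nonzero(mm); Q=wray(s,u,v,z)[:,:2]*1000
    c,sz,a=cv2.minAreaRect(Q.astype(np.float32)); print(len(u),"c",np.round(c,1),"size",np.round(sz,1),"ang",round(a,1),"tool",tool(np.array(c)/1000)); return Q
def tool(xy):
    o=robot.get_obs(); y=o["ee_rot"][2]; d=xy-o["tool_pos"][:2]; return np.round([d@[np.cos(y),np.sin(y)],d@[np.sin(y),-np.cos(y)]],4), "z",o["tool_pos"][2].round(4)
E
python3 - <<'E'
from h import *
s=robot.snapshot("wrist")
wobj(s,(215,120,260,215),.026,hue=(40,85,100))
wobj(s,(215,120,260,215),.026,hue=(40,85,100)) if 0 else None
print(tool(np.array([.4222,.2868])))
E
```

```text
1591 c [425.1 290.3] size [83.6 26.8] ang 24.6 tool (array([ 0.0108, -0.0238]), 'z', np.float64(0.1789))
(array([ 0.0067, -0.0218]), 'z', np.float64(0.1789))
```

Call:
carry_out([
  [[0.01,-0.0232,0],0,-1],
  [[0.01,-0.0232,0.06],0,-1],
  [[0.01,-0.0232,0.11],0,-1],
  [[0.01,-0.0232,0.15],0,-1],
  [[0.01,-0.0232,0.168],0,-1],
  [[0.01,-0.0232,0.168],0,-1],
  [[0.01,-0.0232,0.168],0,-1],
])

```text
time: 3.45
tool_pos: [0.4251, 0.2899, 0.0101]
ee_rot: [-3.141, -0.005, 0.437]
wrist_force: [0.2, -0.3, 0.7]
width: 0.0938
finger_force: 0.0
```

Height 0.010, centred. I'll close the gripper gradually and lift.

Call:
carry_out([
  [[0,0,0.002],0,0.3],
  [[0,0,0.002],0,0.6],
  [[0,0,0.002],0,1],
  [[0,0,0.002],0,1],
  [[0,0,0.002],0,1],
  [[0,0,0.002],0,1],
  [[0,0,-0.04],0,1],
  [[0,0,-0.1],0,1],
  [[0,0,-0.16],0,1],
  [[0,0,-0.22],0,1],
])

```text
time: 4.7
tool_pos: [0.4228, 0.2887, 0.2294]
ee_rot: [3.142, -0.0, 0.437]
wrist_force: [1.2, 0.3, 0.6]
width: 0.0013
finger_force: 0.0
```

```bash
python3 - <<'E'
from h import *
o=robot.get_obs();print(o["tool_pos"],o["width"],o["finger_force"]);print(tool(np.array([.646,.0058])))
E
```

```text
[0.42281911 0.28874836 0.2293679 ] 0.0013215621173257785 0.0
(array([0.0825, 0.3508]), 'z', np.float64(0.2294))
```

The grip closed on nothing, so I'll look.

```bash
python3 - <<'E'
from h import *
s=robot.snapshot("wrist");save("w2",s["image"],1.2)
E
```

```text
(no output)
```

View pics/w2.png

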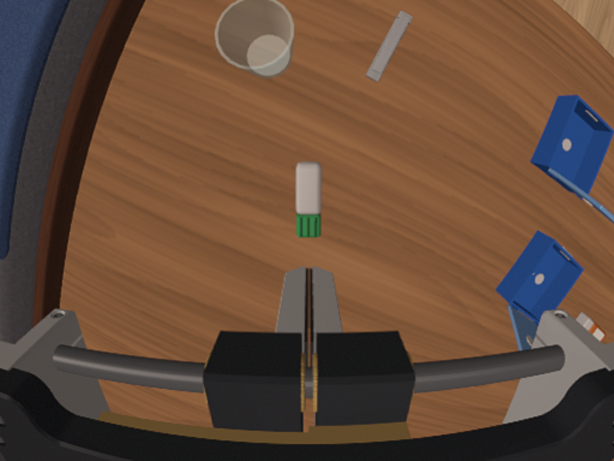

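The inhaler is still on the table at (308,200), centred between the fingers at 309. I'll check whether it moved along tool x.

```bash
python3 - <<'E'
from h import *
s=robot.snapshot("wrist")
wobj(s,(230,125,280,205),.026,hue=(40,85,100))
o=robot.get_obs(); 
def proj(X):
    c=s["R"]@X+s["t"]; r=np.arctan2(np.hypot(c[0],c[1]),c[2]); a=c[:2]/np.hypot(c[0],c[1])*r; return a*s["mtx"][0,0]+s["mtx"][:2,2]
print("tcp px*1.2",proj(o["tool_pos"])*1.2, "cam",-s["R"].T@s["t"],o["tool_pos"])
P=pts(robot.snapshot("top"))
import m
Q=P[216:262,140:180]; Q=Q[(Q[...,2]>.01)&(Q[...,2]<.04)]
print(cv2.minAreaRect((Q[:,:2]*1000).astype(np.float32)))
E
```

```text
1158 c [424.5 291.1] size [83.3 26.2] ang 25.5 tool (array([-0.0014, -0.0012]), 'z', np.float64(0.2365))
tcp px*1.2 [308.16148578 278.91046532] cam [0.49925113 0.32421904 0.42015243] [0.42626514 0.29064419 0.23645068]
inhaler 260 c [421.9 287.2] size [82.9 29.1] ang 24.9 mean [422.5 285.4  25.8] zpct [16.5 26.7 30.3]
green 73 c [396.9 274.3] size [23.8 26.4] ang 25.9 mean [397.5 273.8  27. ] zpct [22.1 27.4 30.9]
bottle 260 c [ 431.8 -241. ] size [83.2 30.1] ang 82.3 mean [ 431.6 -240.4   26.9] zpct [20.7 27.3 31.2]
white 57 c [ 437.1 -208.1] size [16.6 25.2] ang 87.2 mean [ 436.8 -207.5   25.6] zpct [13.9 26.8 30.2]
case 1136 c [ 604.3 -276.9] size [162.8  67.5] ang 16.4 mean [ 602.1 -273.8   42.7] zpct [21.1 45.8 49.9]
dish 590 c [ 383.8 -393.8] size [99.  98.9] ang 88.6 mean [ 383.3 -398.9   17.6] zpct [10.6 17.3 25.3]
clip 126 c [623.3 288.5] size [33.5 88.5] ang 88.1 mean [624.9 279.4  12.1] zpct [ 5.5 13.1 16.6]
glass 514 c [553.2 397.9] size [65.  66.4] ang 1.6 mean [553.9 402.6  70.2] zpct [ 17.9  73.6 110.4]
dot1 27 c [646.1   5.6] size [16.3 16.5] ang 38.9 mean [646.3   5.8
[... 436 characters left out ...]
]
147 [ 0.37165045 -0.08169751  0.0700725 ] [ 0.40520087 -0.00471046  0.14240628]
[ 0.37554568 -0.0398318   0.1386602 ]
axes: px right [-0.0076258  -0.31280664 -0.00248563] px down [-0.31276058  0.00703069  0.00110861]
----
pod1 yaw deg L,R,F [-1.  -0.2  2.6] ymid 0.005943661588719149 width 0.07946676453734783 front x 0.6949505616308558
lid dx/dz [-0.09536938  0.58813626] ang 95.44778613840946
pod2 yaw deg L,R,F [-6.3 -6.7 -7.1] ymid -0.05253177266234342 width 0.08240163440960466 front x 0.514212372431931
lid dx/dz [-0.38062759  0.41257045] ang 110.83820533753182
dots axis -94.8910727824997
((403.1013488769531, 278.2706298828125), (40.837520599365234, 28.780658721923828), 21.618911743164062)
```

The inhaler hasn't moved. I lifted before the slow fingers had closed, so I'll repeat and check the width before lifting.

Call:
carry_out([
  [[0,0,0.06],0,-1],
  [[0,0,0.11],0,-1],
  [[0,0,0.12],0,-1],
  [[0,0,0.12],0,-1],
  [[0,0,0.12],0,-1],
  [[0,0,0.12],0,-1],
  [[0,0,0.12],0,-1],
  [[0,0,0.12],0,-1],
])

```text
time: 5.85
tool_pos: [0.4233, 0.289, 0.108]
ee_rot: [3.142, -0.001, 0.437]
wrist_force: [0.1, -0.4, -0.3]
width: 0.0769
finger_force: 0.0
```

Call:
carry_out([
  [[0,0,0.04],0,-1],
  [[0,0,0.08],0,-1],
  [[0,0,0.103],0,-1],
  [[0,0,0.103],0,-1],
])

```text
time: 6.35
tool_pos: [0.4222, 0.2884, 0.003]
ee_rot: [3.141, 0.003, 0.437]
wrist_force: [-0.6, -0.4, -0.2]
width: 0.0942
finger_force: 0.0
```

Call:
carry_out([
  [[0,0,0],0,1],
  [[0,0,0],0,1],
  [[0,0,0],0,1],
  [[0,0,0],0,1],
  [[0,0,0],0,1],
  [[0,0,0],0,1],
  [[0,0,0],0,1],
  [[0,0,0],0,1],
])

```text
time: 7.35
tool_pos: [0.423, 0.2889, 0.0044]
ee_rot: [3.142, 0.0, 0.437]
wrist_force: [-0.1, -0.1, 0.1]
width: 0.0276
finger_force: 30.0
```

Gripped, width 27.6 mm. Lifting and carrying it to above pod 1.

Call:
carry_out([
  [[0,0,-0.04],0,1],
  [[0,0,-0.1],0,1],
  [[0,0,-0.16],0,1],
  [[0,0,-0.22],0,1],
  [[0.01,0.05,-0.24],0.5,1],
  [[0.025,0.1,-0.24],1,1],
  [[0.035,0.15,-0.24],1.5,1],
  [[0.045,0.2,-0.24],2,1],
  [[0.06,0.25,-0.24],2.55,1],
  [[0.07,0.3,-0.24],2.55,1],
])

```text
time: 8.6
tool_pos: [0.6143, 0.0453, 0.244]
ee_rot: [-3.141, 0.001, -0.009]
wrist_force: [-0.2, 0.5, -0.6]
width: 0.0276
finger_force: 30.0
```

Call:
carry_out([
  [[-0.01,0.05,0],0,1],
  [[-0.01,0.05,0],0,1],
  [[-0.01,0.05,0],0,1],
])

```text
time: 8.98
tool_pos: [0.603, -0.0029, 0.2444]
ee_rot: [-3.141, 0.0, -0.008]
wrist_force: [-0.2, 0.0, -0.2]
width: 0.0277
finger_force: 30.0
```

```bash
python3 - <<'E'
from h import *
o=robot.get_obs();print(o["tool_pos"],o["ee_rot"],o["width"],o["finger_force"]);print(tool(np.array([.6455,.0058])))
s=robot.snapshot("wrist");save("w3",s["image"],1.2)
E
```

```text
[ 0.60296038 -0.00287647  0.24437389] [-3.14090057e+00  1.01268513e-04 -8.40888983e-03] 0.027693091763671032 29.9999338388443
(array([ 0.0425, -0.009 ]), 'z', np.float64(0.2444))
```

View pics/w3.png

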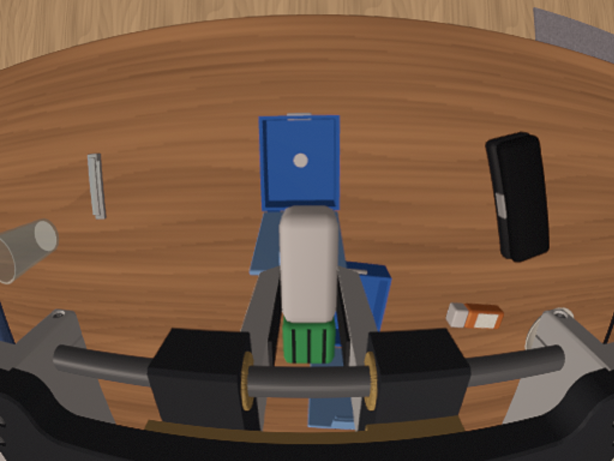

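The inhaler is held straight. Pod 1's rim corners are at (260,116), (340,115), (344,210) and (262,211), with the dot at (300,160). Casting those rays to check the target.

```bash
python3 - <<'E'
from h import *
s=robot.snapshot("wrist")
c=np.array([(260,116),(340,115),(344,210),(262,211)])/1.2
Q=wray(s,c[:,0],c[:,1],.042);print(Q.round(4)[:,:2],"ctr",Q.mean(0)); print("dot",wray(s,np.array([300.5/1.2]),np.array([160.3/1.2]),.004))
i=np.array([(281,325),(337,325),(337,225),(281,225)])/1.2; print("inh",wray(s,i[:,0],i[:,1],.264)[:,:2])
print(tool(np.array([.6455,.0058])))
E
```

```text
[[ 0.6981  0.0488]
 [ 0.6981 -0.0359]
 [ 0.5945 -0.0411]
 [ 0.5939  0.0496]] ctr [0.6461577 0.0053224 0.042    ]
dot [[0.64582379 0.00718609 0.004     ]]
inh [[ 0.58660517  0.01205084]
 [ 0.58643856 -0.01726408]
 [ 0.64083111 -0.01602056]
 [ 0.64098948  0.01014072]]
(array([ 0.0425, -0.008 ]), 'z', np.float64(0.2446))
```

Call:
carry_out([
  [[0.043,-0.0088,0],0,1],
  [[0.043,-0.0088,0],0,1],
  [[0.043,-0.0088,0.06],0,1],
  [[0.043,-0.0088,0.11],0,1],
  [[0.043,-0.0088,0.15],0,1],
  [[0.043,-0.0088,0.18],0,1],
  [[0.043,-0.0088,0.18],0,1],
])

```text
time: 9.95
tool_pos: [0.6433, 0.0063, 0.0616]
ee_rot: [-3.141, 0.007, -0.007]
wrist_force: [0.0, 0.7, -0.5]
width: 0.0279
finger_force: 30.0
```

Call:
carry_out([
  [[0,0,0.02],0,1],
  [[0,0,0.035],0,1],
  [[0,0,0.045],0,1],
  [[0,0,0.05],0,1],
  [[0,0,0.053],0,1],
  [[0,0,0.053],0,1],
])

```text
time: 10.7
tool_pos: [0.6463, 0.0052, 0.0116]
ee_rot: [3.142, -0.0, -0.008]
wrist_force: [-0.5, -0.2, -1.0]
width: 0.0273
finger_force: 30.0
```

Call:
carry_out([
  [[0,0,0.002],0,1],
  [[0,0,0.003],0,1],
  [[0,0,0.003],0,1],
  [[0,0,0.003],0,0.2],
  [[0,0,0.003],0,0.14],
  [[0,0,0.003],0,0.14],
  [[0,0,0.003],0,0.14],
  [[0,0,0.003],0,0.14],
])

```text
time: 11.7
tool_pos: [0.6461, 0.0052, 0.0085]
ee_rot: [3.141, -0.0, -0.008]
wrist_force: [-0.0, 0.1, 0.5]
width: 0.0406
finger_force: 0.0
```

Call:
carry_out([
  [[0,0,-0.01],0,0.14],
  [[0,0,-0.03],0,0.14],
  [[0,0,-0.07],0,0.14],
  [[0,0,-0.13],0,0.6],
  [[0,0,-0.19],0,1],
  [[0,0,-0.22],0,1],
])

```text
time: 12.45
tool_pos: [0.6475, 0.0051, 0.2361]
ee_rot: [3.141, -0.01, -0.008]
wrist_force: [0.3, -0.5, 0.3]
width: 0.0137
finger_force: 0.0
```

```bash
python3 - <<'E'
from h import *
s=robot.snapshot("top");save("t2",s["image"][120:280,130:390],3)
P=pts(s);Q=P[140:190,225:275].reshape(-1,3);h=Q[(Q[:,2]>.06)&(Q[:,2]<.2)];print(len(h),h.min(0),h.max(0))
E
```

```text
155 [ 0.56506468 -0.03564973  0.06000313] [0.5889018  0.04477831 0.15981494]
```

View pics/t2.png

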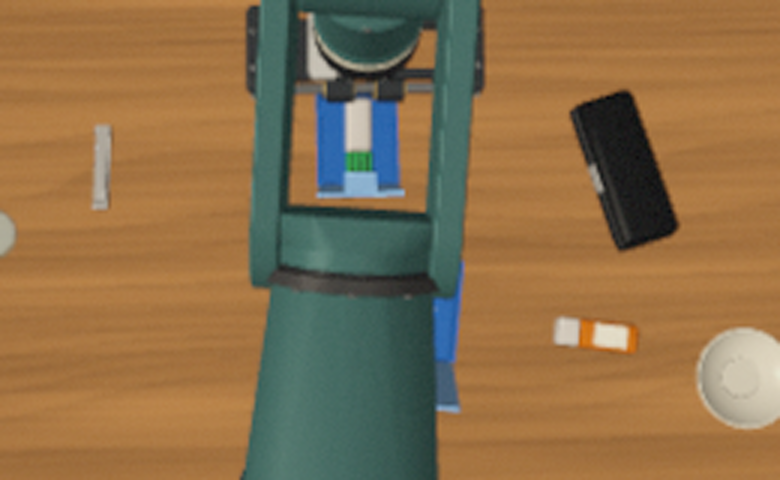

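The inhaler lies in pod 1. Now I'll go behind lid 1, between it and the robot, with the fingers closed.

Call:
carry_out([
  [[-0.03,0,-0.01],0,1],
  [[-0.08,0,-0.01],0,1],
  [[-0.112,0,-0.01],0,1],
  [[-0.112,0,-0.01],0,1],
  [[-0.112,0,0.05],0,1],
  [[-0.112,0,0.1],0,1],
  [[-0.112,0,0.108],0,1],
  [[-0.112,0,0.108],0,1],
])

```text
time: 13.5
tool_pos: [0.5352, 0.0061, 0.1212]
ee_rot: [3.142, -0.001, -0.008]
wrist_force: [-1.2, 0.2, 1.0]
width: 0.0002
finger_force: 0.0
```

Call:
carry_out([
  [[0.025,0,-0.004],0,1],
  [[0.046,0,-0.006],0,1],
  [[0.064,0,-0.004],0,1],
  [[0.08,0,0],0,1],
  [[0.095,0,0.007],0,1],
  [[0.107,0,0.015],0,1],
  [[0.12,0,0.03],0,1],
  [[0.13,0,0.044],0,1],
  [[0.138,0,0.053],0,1],
  [[0.146,0,0.06],0,1],
])

```text
time: 14.75
tool_pos: [0.6801, 0.0049, 0.0593]
ee_rot: [3.142, 0.001, -0.008]
wrist_force: [0.6, -0.4, 0.6]
width: 0.0004
finger_force: 0.1
```

Call:
carry_out([
  [[0.01,0,0.004],0,1],
  [[0.01,0,0.01],0,1],
  [[0.01,0,0.015],0,1],
  [[0.01,0,0.018],0,1],
  [[0.01,0,0.018],0,1],
])

```text
time: 15.38
tool_pos: [0.6912, 0.0048, 0.0465]
ee_rot: [3.141, -0.004, -0.008]
wrist_force: [-5.0, -0.4, 10.5]
width: 0.0006
finger_force: 5.4
```

Call:
carry_out([
  [[0,0,0.002],0,1],
  [[0,0,0.004],0,1],
  [[0,0,0.004],0,1],
])

```text
time: 15.75
tool_pos: [0.6913, 0.0047, 0.0462]
ee_rot: [3.141, -0.005, -0.008]
wrist_force: [-8.6, 0.3, 21.7]
width: 0.0006
finger_force: 10.8
```

Call:
carry_out([
  [[0,0,-0.03],0,1],
  [[-0.03,0.04,-0.09],0,1],
  [[-0.08,0.08,-0.14],0,0],
  [[-0.12,0.13,-0.17],0,-1],
  [[-0.15,0.18,-0.17],0,-1],
  [[-0.18,0.23,-0.17],0,-1],
])

```text
time: 16.5
tool_pos: [0.5235, -0.2015, 0.2085]
ee_rot: [3.139, -0.004, -0.007]
wrist_force: [0.6, -1.0, -0.3]
width: 0.0373
finger_force: 0.0
```

```bash
python3 - <<'E'
from h import *
s=robot.snapshot("top");save("t3",s["image"][120:280,130:390],3);P=pts(s)
hsv=cv2.cvtColor(s["image"],cv2.COLOR_RGB2HSV);b=(hsv[...,0]>95)&(hsv[...,0]<125)&(hsv[...,1]>60)
q=P[140:195,225:275][b[140:195,225:275]];q=q[np.isfinite(q[:,2])]
for a in np.arange(.59,.72,.02):
    k=q[(q[:,0]>=a)&(q[:,0]<a+.02)];print(round(a,2),len(k),np.median(k[:,2]) if len(k) else 0)
print(robot.get_obs()["tool_pos"],tool(np.array([.4316,-.2407])))
E
```

```text
0.59 184 0.04607116393469568
0.61 162 0.04664721399015694
0.63 141 0.04688293606937403
0.65 160 0.046576856598163095
0.67 165 0.04671140171792356
0.69 122 0.046465797014025305
0.71 0 0
[ 0.51943976 -0.20842805  0.20874695] (array([-0.0873,  0.0337]), 'z', np.float64(0.2087))
```

View pics/t3.png

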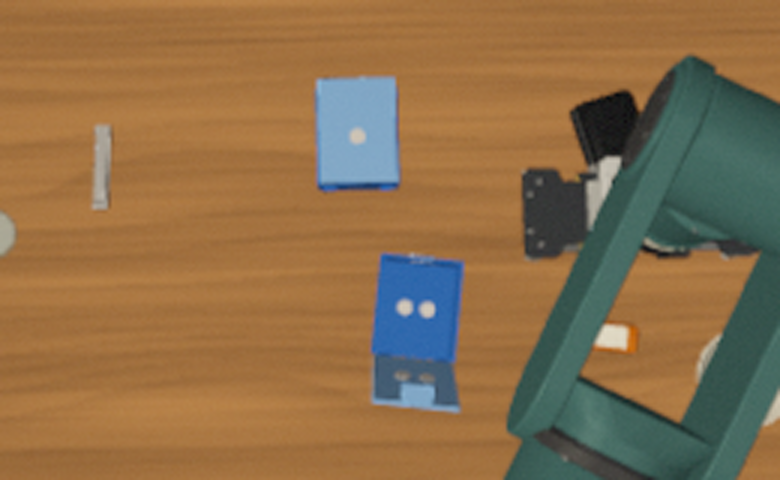

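Lid 1 is level at 46.6 mm, so it is latched. Now the bottle: I'll turn to yaw about 82° above it.

Call:
carry_out([
  [[-0.03,0.005,0],-1.05,-1],
  [[-0.06,0.01,0],-2.1,-1],
  [[-0.079,0.0155,0],-3.15,-1],
  [[-0.079,0.0155,0],-4.2,-1],
  [[-0.079,0.0155,0],-5.2,-1],
  [[-0.079,0.0155,0],-6.2,-1],
  [[-0.079,0.0155,0],-7.2,-1],
  [[-0.079,0.0155,0],-8.24,-1],
  [[-0.079,0.0155,0.03],-8.24,-1],
  [[-0.079,0.0155,0.03],-8.24,-1],
])

```text
time: 17.8
tool_pos: [0.4435, -0.214, 0.1741]
ee_rot: [-3.138, -0.002, 1.43]
wrist_force: [0.4, 1.0, 0.1]
width: 0.0941
finger_force: 0.0
```

```bash
python3 - <<'E'
from h import *
s=robot.snapshot("wrist");save("w4",s["image"],1.2)
print(robot.get_obs()["tool_pos"],robot.get_obs()["ee_rot"],tool(np.array([.4318,-.241])))
E
```

```text
[ 0.4442477  -0.21439867  0.17560979] [-3.13997635e+00 -7.38223725e-04  1.42988102e+00] (array([-0.0281, -0.0086]), 'z', np.float64(0.1756))
```

View pics/w4.png

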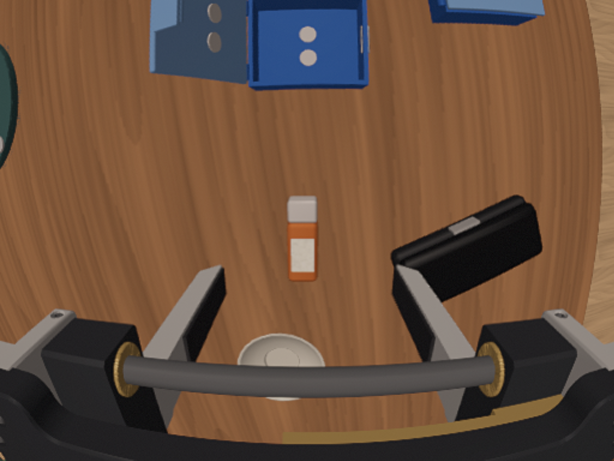

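The bottle is at (302,238), upright in the image. The case is at (470,245), clear of the fingers. Casting the bottle's corners.

```bash
python3 - <<'E'
from h import *
s=robot.snapshot("wrist")
c=np.array([(289,197),(317,197),(317.5,279.5),(289,279.5)])/1.2
Q=wray(s,c[:,0],c[:,1],.026)[:,:2];m=Q.mean(0);print(Q.round(4),m,np.linalg.norm(Q[0]-Q[1]),np.linalg.norm(Q[1]-Q[2]),np.degrees(np.arctan2(*((Q[0]+Q[1]-Q[2]-Q[3])[::-1]))),tool(m))
E
```

```text
[[ 0.4284 -0.195 ]
 [ 0.4545 -0.1987]
 [ 0.4438 -0.2826]
 [ 0.4152 -0.2787]] [ 0.4354635  -0.23872608] 0.02632933723382736 0.08465014973947997 81.8656721336319 (array([-0.025 , -0.0058]), 'z', np.float64(0.1767))
```

Call:
carry_out([
  [[-0.026,-0.0065,0],0,-1],
  [[-0.026,-0.0065,0.04],0,-1],
  [[-0.026,-0.0065,0.09],0,-1],
  [[-0.026,-0.0065,0.13],0,-1],
  [[-0.026,-0.0065,0.16],0,-1],
  [[-0.026,-0.0065,0.168],0,-1],
  [[-0.026,-0.0065,0.168],0,-1],
])

```text
time: 18.77
tool_pos: [0.4352, -0.2401, 0.0093]
ee_rot: [3.14, 0.001, 1.43]
wrist_force: [0.2, 1.0, 1.2]
width: 0.0938
finger_force: 0.0
```

Call:
carry_out([
  [[0,0,0.003],0,1],
  [[0,0,0.003],0,1],
  [[0,0,0.003],0,1],
  [[0,0,0.003],0,1],
  [[0,0,0.003],0,1],
  [[0,0,0.003],0,1],
  [[0,0,0.003],0,1],
  [[0,0,0.003],0,1],
  [[0,0,0.003],0,1],
])

```text
time: 19.9
tool_pos: [0.4342, -0.2395, 0.0052]
ee_rot: [-3.141, 0.0, 1.43]
wrist_force: [-0.1, -0.4, 0.5]
width: 0.0299
finger_force: 30.0
```

Gripped, 29.9 mm. Lifting and moving to pod 2.

Call:
carry_out([
  [[0,0,-0.04],0,1],
  [[0,0,-0.1],0,1],
  [[0,0,-0.16],0,1],
  [[0,0,-0.21],1,1],
  [[0.03,0,-0.23],2,1],
  [[0.07,0,-0.23],3,1],
  [[0.11,0,-0.23],4,1],
  [[0.14,0,-0.23],5,1],
  [[0.14,0,-0.23],6,1],
  [[0.14,0,-0.23],7,1],
])

```text
time: 21.15
tool_pos: [0.454, -0.1003, 0.2351]
ee_rot: [3.142, 0.0, 0.204]
wrist_force: [-0.0, 0.4, -0.9]
width: 0.0302
finger_force: 30.0
```

Call:
carry_out([
  [[0,0,0],1,1],
  [[0,0,0],1.84,1],
  [[0,0,0],1.84,1],
  [[0,0,0],1.84,1],
])

```text
time: 21.65
tool_pos: [0.454, -0.1009, 0.2351]
ee_rot: [-3.142, 0.0, -0.111]
wrist_force: [0.4, -1.2, -0.8]
width: 0.0296
finger_force: 30.0
```

```bash
python3 - <<'E'
from h import *
s=robot.snapshot("wrist");save("w5",s["image"],1.2)
o=robot.get_obs();print(o["tool_pos"],o["ee_rot"],tool(np.array([.4645,-.053])))
E
```

```text
[ 0.45399094 -0.10092428  0.23517348] [ 3.14158364e+00  7.13634014e-05 -1.11322029e-01] (array([ 0.0051, -0.0488]), 'z', np.float64(0.2352))
```

View pics/w5.png

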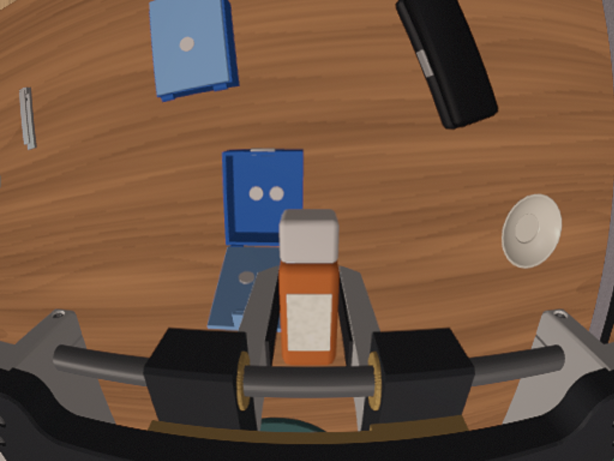

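Pod 2 lines up with the tool and the bottle is held straight. Dots are at (256,193) and (277,193), rim front corners at (223,151) and (303,150). Quick ray check.

```bash
python3 - <<'E'
from h import *
s=robot.snapshot("wrist")
d=wray(s,np.array([256,277])/1.2,np.array([193.5,193.5])/1.2,.004)[:,:2].mean(0)
c=wray(s,np.array([223,303,226])/1.2,np.array([151,150,245])/1.2,.042)[:,:2]
print(d,c,(c[1]+c[2])/2,tool(d),tool((c[1]+c[2])/2))
E
```

```text
[ 0.46420563 -0.05213477] [[ 0.522321   -0.01731176]
 [ 0.51243683 -0.10152654]
 [ 0.41826826 -0.00333039]] [ 0.46535255 -0.05242847] (array([ 0.0047, -0.0496]), 'z', np.float64(0.2352)) (array([ 0.0059, -0.0495]), 'z', np.float64(0.2352))
```

Call:
carry_out([
  [[0.005,-0.0495,0],0,1],
  [[0.005,-0.0495,0],0,1],
  [[0.005,-0.0495,0.05],0,1],
  [[0.005,-0.0495,0.1],0,1],
  [[0.005,-0.0495,0.14],0,1],
  [[0.005,-0.0495,0.17],0,1],
  [[0.005,-0.0495,0.19],0,1],
  [[0.005,-0.0495,0.21],0,1],
  [[0.005,-0.0495,0.22],0,1],
  [[0.005,-0.0495,0.22],0,1],
])

```text
time: 23.0
tool_pos: [0.4641, -0.0526, 0.0147]
ee_rot: [3.141, 0.001, -0.113]
wrist_force: [0.3, 0.7, 1.3]
width: 0.0297
finger_force: 30.0
```

Call:
carry_out([
  [[0,0,0.003],0,1],
  [[0,0,0.005],0,1],
  [[0,0,0.005],0,1],
  [[0,0,0.005],0,0.2],
  [[0,0,0.005],0,0.11],
  [[0,0,0.005],0,0.11],
  [[0,0,0.005],0,0.11],
  [[0,0,0.005],0,0.11],
])

```text
time: 24.0
tool_pos: [0.4646, -0.0524, 0.0102]
ee_rot: [3.141, 0.0, -0.113]
wrist_force: [0.5, 0.7, -0.1]
width: 0.042
finger_force: 0.0
```

Call:
carry_out([
  [[0,0,-0.01],0,0.11],
  [[0,0,-0.03],0,0.11],
  [[0,0,-0.07],0,0.11],
  [[0,0,-0.13],0,0.6],
  [[0,0,-0.19],0,1],
  [[0,0,-0.22],0,1],
  [[0,0,-0.22],0,1],
])

```text
time: 24.88
tool_pos: [0.4661, -0.0527, 0.234]
ee_rot: [3.141, -0.008, -0.113]
wrist_force: [0.1, -0.0, 0.9]
width: 0.0053
finger_force: 0.0
```

```bash
python3 - <<'E'
from h import *
s=robot.snapshot("wrist");save("w6",s["image"],1.2)
S=robot.snapshot("scene");P=pts(S);hsv=cv2.cvtColor(S["image"],cv2.COLOR_RGB2HSV)
b=(hsv[...,0]>95)&(hsv[...,0]<125)&(hsv[...,1]>60)&(P[...,2]>.05)&(P[...,2]<.2)&(P[...,0]<.45)
q=P[b]; print(len(q),np.percentile(q,[2,98],axis=0)); h=q[q[:,2]>np.percentile(q[:,2],90)];print(h.mean(0));print(robot.get_obs()["tool_pos"])
E
```

```text
561 [[ 0.37003793 -0.07712355  0.05179346]
 [ 0.4098879  -0.00188551  0.15155794]]
[ 0.38308317 -0.03867542  0.15015207]
[ 0.46411031 -0.05223347  0.22931147]
```

View pics/w6.png

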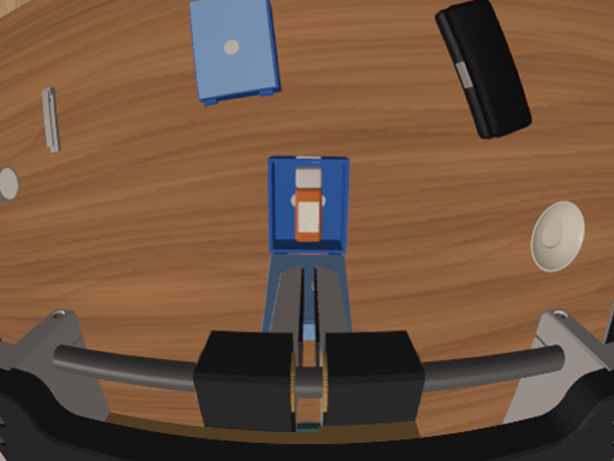

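The bottle lies in pod 2 at (308,205), clear of the walls. Moving behind lid 2.

Call:
carry_out([
  [[-0.04,0,-0.01],0,1],
  [[-0.09,0,-0.01],0,1],
  [[-0.125,0,-0.01],0,1],
  [[-0.125,0,-0.01],0,1],
  [[-0.125,0,0.05],0,1],
  [[-0.125,0,0.1],0,1],
  [[-0.125,0,0.11],0,1],
  [[-0.125,0,0.11],0,1],
])

```text
time: 25.98
tool_pos: [0.3405, -0.0382, 0.12]
ee_rot: [-3.141, 0.002, -0.113]
wrist_force: [0.7, 0.4, 0.7]
width: 0.0007
finger_force: 0.0
```

Call:
carry_out([
  [[0.02,0,-0.004],0,1],
  [[0.042,0,-0.007],0,1],
  [[0.062,0,-0.007],0,1],
  [[0.08,0,-0.005],0,1],
  [[0.095,0,-0.001],0,1],
  [[0.109,0,0.006],0,1],
  [[0.121,0,0.014],0,1],
  [[0.134,0,0.029],0,1],
  [[0.144,0,0.043],0,1],
  [[0.152,0,0.052],0,1],
])

```text
time: 27.22
tool_pos: [0.4915, -0.0553, 0.0671]
ee_rot: [-3.141, 0.001, -0.113]
wrist_force: [-0.2, 0.3, -0.6]
width: 0.0005
finger_force: 0.1
```

Call:
carry_out([
  [[0.008,0,0.007],0,1],
  [[0.018,0,0.011],0,1],
  [[0.018,0,0.017],0,1],
  [[0.018,0,0.022],0,1],
  [[0.018,0,0.026],0,1],
  [[0.018,0,0.028],0,1],
  [[0.018,0,0.028],0,1],
])

```text
time: 28.1
tool_pos: [0.5108, -0.0577, 0.046]
ee_rot: [3.141, -0.004, -0.113]
wrist_force: [-8.6, 1.8, 23.7]
width: 0.0003
finger_force: 12.0
```

Pressed flush at 46 mm with 24 N. Retreating, then checking both lids and the bystanders.

Call:
carry_out([
  [[0,0,-0.03],0,1],
  [[0,0,-0.09],0,1],
  [[-0.04,0.03,-0.15],0,1],
  [[-0.08,0.08,-0.18],0,1],
  [[-0.12,0.13,-0.18],0,1],
  [[-0.15,0.18,-0.18],0,1],
  [[-0.18,0.23,-0.18],0,1],
  [[-0.2,0.28,-0.18],0,1],
  [[-0.2,0.28,-0.18],0,1],
])

```text
time: 29.22
tool_pos: [0.2768, -0.316, 0.2201]
ee_rot: [3.141, 0.0, -0.12]
wrist_force: [-0.2, 0.4, 0.3]
width: 0.0005
finger_force: 0.0
```

```bash
python3 - <<'E'
from h import *
s=robot.snapshot("top");P=pts(s)
hsv=cv2.cvtColor(s["image"],cv2.COLOR_RGB2HSV);b=(hsv[...,0]>95)&(hsv[...,0]<125)&(hsv[...,1]>60)
for (x0,x1,yc) in((.59,.71,.006),(.41,.53,-.052)):
    q=P[b&(abs(P[...,1]-yc)<.035)&(P[...,2]>.03)&(P[...,2]<.2)]; q=q[(q[:,0]>x0)&(q[:,0]<x1)]
    p=np.polyfit(q[:,0],q[:,2],1);print(len(q),"slope",p[0],"front z",np.median(q[q[:,0]>x1-.035][:,2]),"back z",np.median(q[q[:,0]<x0+.03][:,2]))
np.savez("top2",**s)
a=np.load("top.npz")["image"].astype(int);d=abs(a-s["image"]).max(-1)
for n,(x0,y0,x1,y1) in dict(case=(470,215,540,315),dish=(535,335,600,400),clip=(235,235,257,290),glass=(150,265,210,315)).items(): print(n,d[int(y0/1.5):int(y1/1.5),int(x0/1.5):int(x1/1.5)].mean())
print(robot.get_obs()["tool_pos"],robot.get_obs()["time"])
E
```

```text
765 slope 0.0022292523111838818 front z 0.04646099177812373 back z 0.04663092024438397
758 slope -0.0075248052238797445 front z 0.04647379707442616 back z 0.04688596757976635
case 3.164814226738647
dish 1.8002114164904863
clip 2.0504504504504504
glass 2.0977941176470587
[ 0.27788404 -0.314785    0.22010305] 29.275
```

Both lids are level and nothing else has moved, so I'm handing in.

```bash
python3 -c "
from bench import robot
print(robot.close_job())"
```

```text
the job is handed in; nothing more can be done
None
```

The inhaler is in the one-dot compartment and the bottle in the two-dot one, both lids measured flush at about 46.5 mm with the bystanders unmoved, and the job is handed in at about 29 s (no verdict came back); one inhaler grasp missed and was repeated, and the hinges actually faced the robot, not its left.

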